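# Snap a driver board onto its four standoffs

## Robot

A 6-joint arm with a two-finger parallel gripper is mounted at the origin on a cart in front of the work surface, level with it; the furniture and walls round the work are solid. World frame = base frame: x ahead of the robot, y to its left, z up, the work surface at z = 0. Lengths are in m, angles in rad, forces in N, time in s.
With the tool pointing down it reaches from about 0.375 to 0.975 m from the base axis. Payload 3.8 kg.
Tool frame: the origin (TCP) lies at the centre of the arm's flange, where the gripper is bolted on; the fingertips stand 166 mm ahead of it and the grasp point (between the pads) lies 147 mm ahead of it; y points along the fingers, x is the direction in which the jaws open and shut, and the axes are right-handed (so a half turn about y gives the same grasp; the last joint's range is limited). The gripper opens to 88 mm and grips with 3 to 60 N. Pads are 18 mm wide; open, the fingers measure 123 mm over their backs; the gripper's body (75 mm by 187 mm) begins 45 mm behind the grasp point.
Start: joints at [1.25, 0.264, 1.604, -0, 1.274, -0.037], TCP at [0.189, 0.648, 0.405] pointing down, gripper open.
Joint ranges: [-2.63, 2.63], [-0.94, 2.18], [0.31, 2.57], [-1.31, 4.45], [0, 2.66], [-2.55, 2.55]. Speed limits (rad/s): [2.57, 2.57, 3.14, 3.14, 3.14, 3.14].

## Interface

Orientations are given as a unit quaternion [x, y, z, w].
In Python, from cell import ctrl, eyes gives the robot as it stands.
- The arm moves only by the tool move_arm, never from a script. Its argument "rows" is text: rows parted by semicolons, each of 7 numbers parted by spaces: the shift along the tool's x, y, z in units of 25 mm (1.0 is 25 mm), then the turn, a rotation vector about the tool's x, y, z in rad, then the opening, from -1 (shut) to 1 (fully open). In form: tx ty tz rx ry rz gripper; .... A call has 1 to 8 rows; each row shifts and turns the pose as measured when the row begins, along the tool's axes as they then stand; what a row does not reach is not made up. A row lasts 1/12 s, in which the tool goes at most 41.7 mm and 7.16 degrees, less where a joint would pass 70% of its speed; a pose out of reach is approached as far as the arm can. A call is refused whole if a number of a shift passes 1 or a number of a turn 0.125, either way. A call with a gripper value outside its range is refused whole. The fingers move at their own pace and stop on an object; the grip force is fixed at half the most. Time passes only in rows, so rows that do not move let the fingers close. It gives the time, the measured TCP pose, the force and the opening at its end, in the units of the state.
- ctrl.observe(): the state, without advancing time (a new reading comes with each control period).
- eyes.capture(name): name is "side" or "top"; returns a dict with "pixels" (400x640x3 uint8, red, green, blue), "fx", "fy", "cx", "cy" (pixels), "D" ([k1, k2, p1, p2, k3] as OpenCV has them; the pictures are not rectified), "pose" (4x4, takes a point from camera to world coordinates). Camera axes: x right, y down, z forward; pixel columns grow to the right and rows downward; lengths in m; the calibration is good to about 2 mm. A picture is of the moment at which its call begins. There is no depth.
- ctrl.finish_job(): hands the job in, once; it reports no verdict.
The state is a dict: "clock": time; "qpos": joint angles; "joint_velocities": joint speeds; "joint_torque": joint torques, N m; "tcp_pos": TCP position; "orientation": TCP orientation; "contact_force": force on the tool from outside, world axes, zero at the start; "ft_torque": the same for the moment, N m; "width": finger opening in m.
Only numpy, scipy, OpenCV 4.12 (cv2) and the standard library are available. Lean on these libraries where they do the work, as an engineer would, in place of code of your own. Each camera call takes 0.05 s, during which the arm holds its last target.

## Task

Mount the green circuit board on the dark steel plate: lay it over the four white snap posts, with its terminal plugs at the cable-gland end, and let go of it while it still rests loosely on their tips. Then press it down evenly and gently, beside the posts, until all four have clicked and the board sits fully home, without letting it tip up. Leave the mug, film can, dish and marker pen where they are.

Things in the scene. Friction and masses are not known exactly. Their poses are not given: they have to be found in the camera images.
- base: Fixed dark steel plate, 140 (x) x 196 (y) x 8 mm, flat on the desk. Origin: centre of its underside, z up. At its +y end a low black block with two grey cable glands, top 18 mm above the desk. Four white snap posts at (x, y) = (-44, 62), (44, 62), (-34, -62), (34, -62) mm: the pair at the gland end stands wider apart. Seated, the board's face is 24 mm above the desk.
- board: Loose green circuit board, 108 (x) x 150 (y) x 4 mm, about 0.25 kg, flat on the desk, face up. Origin: centre of its underside. Two terminal plugs (blue, black; 11 mm high) at its +y end belong at the plate's gland end. In the middle a solid finned heat sink, 44 (x) x 40 (y) mm, top 33 mm above the underside: grip it across y or x. Holes 11 mm across, placed as the posts.
- post0 (a point): Point on the axis of a snap post at the height of its seat (17 mm shoulder, top 20 mm above the desk); gland/plug end (+y), -x side of the plate. Axes as the plate. Its pin is 8.6 mm thick, with a blunt 3 mm tip 17 mm above the seat. Two sprung barbs on its +y and -y sides splay out downward from the tip to 16 mm across.
- hole0 (a point): Centre of the board's hole that belongs on post0, at the board's underside; gland/plug end (+y), -x side of the board. Axes as the board.
- press0 (a point): Centre of a yellow press spot (16 mm across, bare and flat) on the board's face, 24 mm from hole0 along the board's y towards its middle; clear of post and heat sink.
- post1 (a point): Point on the axis of a snap post at the height of its seat (17 mm shoulder, top 20 mm above the desk); gland/plug end (+y), +x side of the plate. Axes as the plate. A board laid loosely on the posts rests on the barbs, its underside about 10 mm above the seat.
- hole1 (a point): Centre of the board's hole that belongs on post1, at the board's underside; gland/plug end (+y), +x side of the board. Axes as the board.
- press1 (a point): Centre of a yellow press spot (16 mm across, bare and flat) on the board's face, 24 mm from hole1 along the board's y towards its middle; clear of post and heat sink.
- post2 (a point): Point on the axis of a snap post at the height of its seat (17 mm shoulder, top 20 mm above the desk); narrow end (-y), -x side of the plate. Axes as the plate. Pushing a hole home over one post takes about 5 to 15 N on its press spot; the barbs then spring out over the board's face and hold it.
- hole2 (a point): Centre of the board's hole that belongs on post2, at the board's underside; narrow end (-y), -x side of the board. Axes as the board.
- press2 (a point): Centre of a yellow press spot (16 mm across, bare and flat) on the board's face, 24 mm from hole2 along the board's y towards its middle; clear of post and heat sink.
- post3 (a point): Point on the axis of a snap post at the height of its seat (17 mm shoulder, top 20 mm above the desk); narrow end (-y), +x side of the plate. Axes as the plate. Seated, the post tips stand 13 mm above the board's face.
- hole3 (a point): Centre of the board's hole that belongs on post3, at the board's underside; narrow end (-y), +x side of the board. Axes as the board.
- press3 (a point): Centre of a yellow press spot (16 mm across, bare and flat) on the board's face, 24 mm from hole3 along the board's y towards its middle; clear of post and heat sink.
- mug: Blue and white mug, 78 x 112 x 92 mm, standing behind the work; origin: centre of its underside. To be left alone.
- film_can: Black film can with grey lid, 34 mm across, 53 mm high, upright; origin: centre of its underside. To be left alone.
- petri_dish: White dish, 90 mm across, 16 mm high; origin: centre of its underside. To be left alone.
- marker_blue: Blue marker pen, 128 mm long, 13 mm thick, lying near the desk's front edge, long side along its own x; origin: centre of its underside. To be left alone.

How it is judged:
On the way, in this order (a step that is already met when the one before it is completed fails the run):
1. the board rests loosely on all four posts (each hole within 5 mm of its post sideways, underside 3 to 14 mm above the seat), not touched by the robot (horizontal distance between hole0 and post0 below 0.005 m and z of hole0 in the frame of post0 between 0.003 and 0.014 m and horizontal distance between hole1 and post1 below 0.005 m and z of hole1 in the frame of post1 between 0.003 and 0.014 m and horizontal distance between hole2 and post2 below 0.005 m and z of hole2 in the frame of post2 between 0.003 and 0.014 m and horizontal distance between hole3 and post3 below 0.005 m and z of hole3 in the frame of post3 between 0.003 and 0.014 m and contact force between each of the fingers, the arm and board below 0.05 N), for 0.3 s.
2. the board is pressed home on all four posts (underside within 1.5 mm of each seat) (horizontal distance between hole0 and post0 below 0.003 m and z of hole0 in the frame of post0 below 0.0015 m and horizontal distance between hole1 and post1 below 0.003 m and z of hole1 in the frame of post1 below 0.0015 m and horizontal distance between hole2 and post2 below 0.003 m and z of hole2 in the frame of post2 below 0.0015 m and horizontal distance between hole3 and post3 below 0.003 m and z of hole3 in the frame of post3 below 0.0015 m), for 0.2 s.
At the end, for the whole second after the job is handed in: The board is home on all four posts: each hole within 3 mm of its post sideways and its underside within 1.5 mm of the seat; the board is at rest and let go (all of step 2 and linear speed of board below 0.01 m/s); the robot touches nothing.
It fails at once if the board tips more than 0.2 rad (angle between board's own z axis and vertical above 0.2 rad).
It fails at once if the board is forced onto the plate with more than 70 N (contact force between board and base above 70 N).
It fails at once if the mug, film can, dish or marker pen is moved more than 25 mm (distance of any of mug, film_can, petri_dish, marker_blue from where it was at the start of the episode above 0.025 m).
It also fails if it takes over 54 s, if anything falls off the work surface, if the arm or the gripper's body presses on something with over 40 N, if the wrist force passes 120 N, or if a joint passes its speed limit or range.

## Working session

There is one attempt and no reset: what is moved stays moved. The work goes in short steps, Python scripts to look and compute and a tool call to move; the robot and the scene stay as the last step left them, time stands still between calls to the robot, and variables do not carry over. Pictures are saved under pics/ and viewed, and the job is handed in when it is done.

Besides the shell and the picture viewer there is one more tool, called after "Request:" as a command line: name --argument value ..., lists and objects as JSON in quotes. move_arm: Moves the arm, as the interface text tells. Its arguments: {"type":"object","properties":{"rows":{"type":"string"}},"required":["rows"]}

```bash
ls; mkdir -p pics
python3 - <<'E'
from cell import ctrl, eyes
import cv2,numpy as np
print(ctrl.observe())
for n in("side","top"):
    c=eyes.capture(n); cv2.imwrite(f"pics/{n}0.png",c["pixels"][:,:,::-1]); print(n,c["fx"],c["fy"],c["cx"],c["cy"],c["D"],np.round(c["pose"],4).tolist())
E
```

```text
pics
{'clock': 0.0, 'qpos': array([ 1.25007187e+00,  2.64741649e-01,  1.60533566e+00, -2.03215175e-05,
        1.27372112e+00, -3.69240905e-02]), 'joint_velocities': array([-0.00106843,  0.00057414, -0.00015695, -0.00051873,  0.00079486,
       -0.00074728]), 'joint_torque': array([ 2.03771182e-03, -5.02112782e+01, -3.56878960e+01,  7.27591035e-02,
        2.94359168e-02, -1.95170733e-04]), 'tcp_pos': array([0.18891867, 0.64767364, 0.40341607]), 'orientation': array([ 0.56613535,  0.42362691, -0.42490055, -0.56523494]), 'contact_force': array([ 0.42024626, -0.2788677 , -0.40643648]), 'ft_torque': array([-0.02125801,  0.0559932 , -0.03337427]), 'width': 0.08786009070246645}
side 402.7885808146424 402.7885808146424 317.62975226833726 200.87557666452042 [-0.0426974  0.         0.         0.         0.       ] [[0.9263, -0.2711, 0.2616, 0.3139], [-0.3766, -0.6473, 0.6627, -0.6667], [-0.0104, -0.7124, -0.7017, 0.6843], [0.0, 0.0, 0.0, 1.0]]
top 447.7880853061085 447.7880853061085 325.55252559761504 201.8907561692095 [0.02601402 0.         0.         0.         0.        ] [[0.0175, -0.997, 0.0749, 0.4395], [-0.9998, -0.0177, -0.0021, -0.0343], [0.0034, -0.0749, -0.9972, 1.3017], [0.0, 0.0, 0.0, 1.0]]
```

View pics/side0.png

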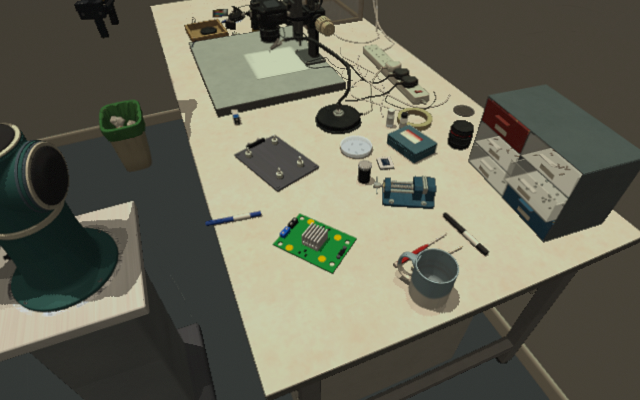

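View pics/top0.png

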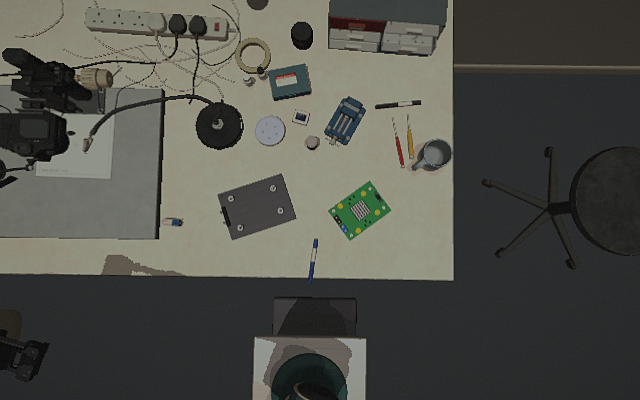

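Run:
```python
import cv2,numpy as np
t=cv2.imread("pics/top0.png"); s=cv2.imread("pics/side0.png")
def z(im,x,y,w,h,k,n): cv2.imwrite(n,cv2.resize(im[y:y+h,x:x+w],None,fx=k,fy=k,interpolation=cv2.INTER_CUBIC))
z(t,210,165,100,80,7,"pics/t_plate.png"); z(t,320,170,80,80,7,"pics/t_board.png")
z(s,225,125,100,70,8,"pics/s_plate.png"); z(s,265,205,100,75,8,"pics/s_board.png")
```

```text
(no output)
```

View pics/t_plate.png

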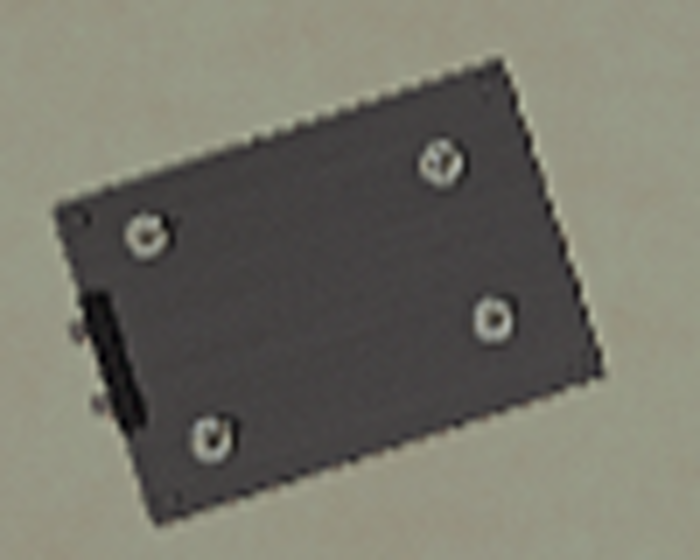

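View pics/t_board.png

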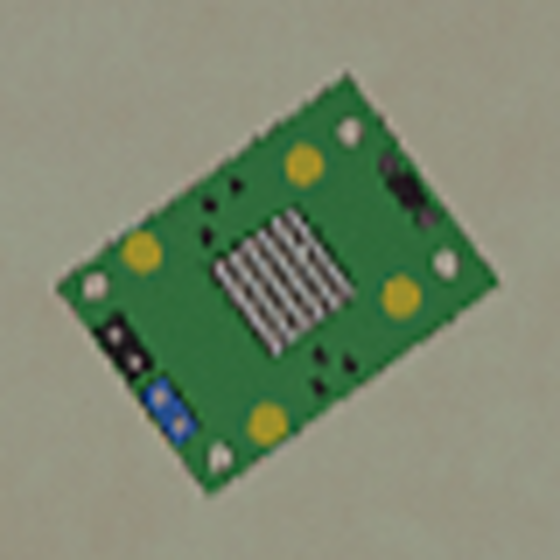

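View pics/s_plate.png

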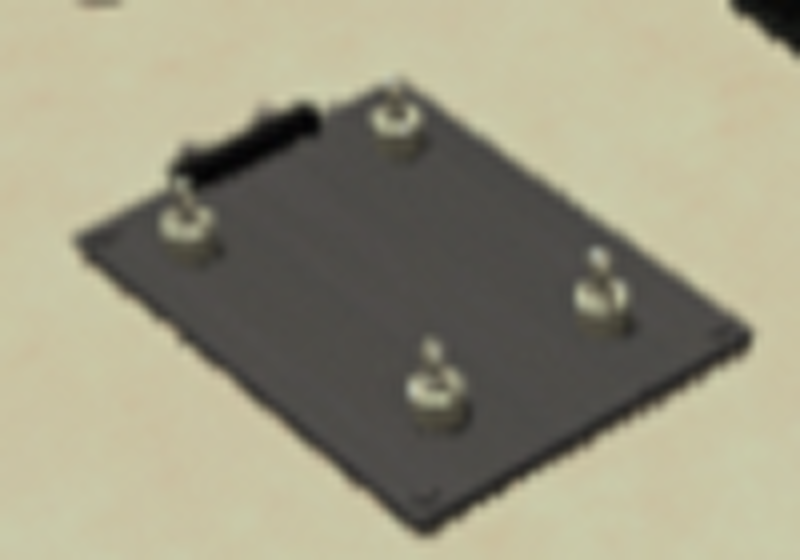

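View pics/s_board.png

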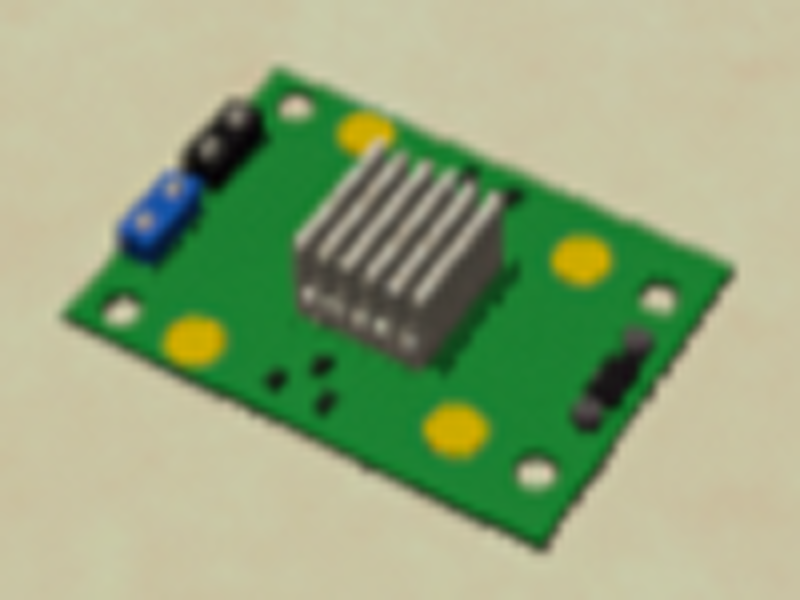

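```bash
cat > fit.py <<'E'
import numpy as np, cv2
from scipy.optimize import least_squares
def proj(c,P):
    T=np.linalg.inv(c["pose"]); K=np.array([[c["fx"],0,c["cx"]],[0,c["fy"],c["cy"]],[0,0,1.]])
    return cv2.projectPoints(np.asarray(P,float).reshape(-1,1,3),cv2.Rodrigues(T[:3,:3])[0],T[:3,3].copy(),K,np.array(c["D"],float))[0].reshape(-1,2)
def pix(uv,x0,y0,k): return np.array([x0,y0])+(np.array(uv,float)+.5)/k-.5
def W(p,L,z0=0):
    L=np.asarray(L,float); c,s=np.cos(p[2]),np.sin(p[2])
    return np.c_[p[0]+c*L[:,0]-s*L[:,1],p[1]+s*L[:,0]+c*L[:,1],z0+L[:,2]]
POST=np.array([[-44,62],[44,62],[-34,-62],[34,-62]])/1e3
PRESS=np.array([[-44,38],[44,38],[-34,-38],[34,-38]])/1e3
def Z(a,z): return np.c_[a,np.full(len(a),z)]
def fit(obs,p0,z0=0,free_z=False):
    def f(p): return np.concatenate([(proj(c,W(p,L,z0 if not free_z else p[3]))-uv).ravel() for c,L,uv in obs])
    x0=list(p0)+([z0] if free_z else [])
    r=least_squares(f,x0,loss='soft_l1',f_scale=.3); 
    return r.x,[np.round(proj(c,W(r.x,L,z0 if not free_z else r.x[3]))-uv,2).tolist() for c,L,uv in obs]
E
python3 - <<'E'
from fit import *
from cell import eyes
t=eyes.capture("top"); s=eyes.capture("side")
CP=np.array([[-70,98],[70,98],[70,-98],[-70,-98]])/1e3; CB=np.array([[-54,75],[54,75],[54,-75],[-54,-75]])/1e3
tp=(210,165,7);tb=(320,170,7);sp=(225,125,8);sb=(265,205,8)
pt=[(t,Z(POST,.02),pix([(213,438),(147,235),(493,319),(440,162)],*tp)),(t,Z(CP,.008),pix([(158,526),(55,205),(500,57),(607,378)],*tp))]
ps=[(s,Z(POST,.02),pix([(187,222),(397,117),(436,388),(601,296)],*sp)),(s,Z(CP,.008),pix([(80,238),(400,80),(750,330),(425,515)],*sp))]
bt=[(t,Z(PRESS,.004),pix([(268,424),(142,252),(401,297),(304,165)],*tb)),(t,Z(CB,.004),pix([(210,494),(57,288),(347,72),(498,283)],*tb))]
bs=[(s,Z(PRESS,.004),pix([(195,341),(366,134),(456,430),(582,260)],*sb)),(s,Z(CB,.004),pix([(65,315),(277,68),(735,268),(545,545)],*sb))]
for n,a,b,g in(("plate",pt,ps,(.45,.15,.3)),("board",bt,bs,(.45,-.1,.6))):
    for m,o in(("top",a),("side",b),("both",a+b)):
        x,r=fit(o,g); print(n,m,np.round(x,4)); 
    print(r)
E
```

```text
plate top [0.5211 0.1624 0.3408]
plate side [0.5211 0.1614 0.3385]
plate both [0.5212 0.162  0.3395]
[[[0.02, 0.08], [0.14, -0.08], [0.31, 0.03], [0.56, 0.05]], [[-0.57, 0.16], [-0.47, -0.02], [0.42, -0.08], [0.15, -0.3]], [[0.13, -0.03], [-0.04, 0.01], [0.09, -0.22], [0.09, -0.14]], [[-1.28, -0.55], [-0.41, -0.99], [0.95, -0.25], [-0.8, 1.06]]]
board top [ 0.5148 -0.1355  0.6476]
board side [ 0.5147 -0.1367  0.6467]
board both [ 0.5148 -0.1361  0.647 ]
[[[0.18, -0.01], [0.21, 0.01], [0.22, -0.11], [0.16, -0.12]], [[0.2, 0.35], [0.03, -0.42], [0.15, 0.21], [0.72, -0.04]], [[0.05, 0.03], [-0.0, -0.06], [0.14, -0.02], [-0.01, -0.12]], [[-0.38, -0.35], [-0.12, -0.41], [-0.03, -0.64], [-0.31, -0.28]]]
```

```bash
cat > plan.py <<'E'
import numpy as np, sys
from scipy.spatial.transform import Rotation as R
from cell import ctrl
def Rt(psi): c,s=np.cos(psi),np.sin(psi); return np.array([[c,0,-s],[s,0,c],[0,-1,0]])
def plan(tgt,psi,calls=1,grip=1,vmax=1.0,nd=2):
    o=ctrl.observe(); p=o["tcp_pos"].copy(); Rm=R.from_quat(o["orientation"]); 
    print("clk %.2f"%o["clock"],"p",np.round(p,4),"F",np.round(o["contact_force"],1),"w %.4f"%o["width"])
    for k in range(calls):
        rows=[]
        for i in range(8):
            d=np.asarray(tgt)-p; rv=(Rm.inv()*R.from_matrix(Rt(psi))).as_rotvec()
            sh=Rm.inv().apply(d)/.025
            if np.abs(sh).max()<.02 and np.abs(rv).max()<.003: break
            sh*=min(1,vmax/max(np.abs(sh).max(),1e-9),1.6/max(np.linalg.norm(sh),1e-9)); rv*=min(1,.124/max(np.linalg.norm(rv),1e-9))
            sh=np.round(sh,nd); rv=np.round(rv,3)
            rows.append(" ".join("%g"%v for v in [*sh,*rv,grip])); p=p+Rm.apply(sh)*.025; Rm=Rm*R.from_rotvec(rv)
        print("; ".join(rows))
if __name__=="__main__":
    a=[float(v) for v in sys.argv[1:]]; plan(a[:3],a[3],int(a[4]),a[5],a[6] if len(a)>6 else 1.)
E
python3 plan.py .515 -.136 .28 -.924 5 .45
```

```text
clk 0.20 p [0.189  0.6478 0.4038] F [ 0.3  0.1 -0.3] w 0.0880
-1 0.19 -0.81 0 0.124 -0 0.45; -0.97 0.2 -1 0 0.124 -0 0.45; -0.75 0.18 -1 0 0.124 -0 0.45; -0.57 0.17 -1 0 0.124 -0 0.45; -0.42 0.16 -1 0 0.124 -0 0.45; -0.28 0.15 -1 0 0.124 -0 0.45; -0.15 0.15 -1 0 0.124 -0 0.45; -0.02 0.15 -1 0 0.124 -0 0.45
0.1 0.15 -1 0 0.124 0 0.45; 0.23 0.15 -1 0 0.124 0 0.45; 0.36 0.16 -1 0 0.124 0 0.45; 0.51 0.16 -1 0 0.124 0 0.45; 0.68 0.18 -1 0 0.124 0 0.45; 0.87 0.2 -1 0 0.124 0 0.45; 1 0.2 -0.89 0 0.124 0 0.45; 1 0.18 -0.69 0 0.124 0 0.45
1 0.17 -0.52 0.001 0.124 0 0.45; 1 0.16 -0.37 0 0.103 0.001 0.45; 1 0.15 -0.26 0 0 -0 0.45; 1 0.15 -0.26 0 0 -0 0.45; 1 0.15 -0.26 0 0 -0 0.45; 1 0.15 -0.26 0 0 -0 0.45; 1 0.15 -0.26 0 0 -0 0.45; 1 0.15 -0.26 0 0 -0 0.45
1 0.15 -0.26 0 0 -0 0.45; 1 0.15 -0.26 0 0 -0 0.45; 1 0.15 -0.26 0 0 -0 0.45; 1 0.15 -0.26 0 0 -0 0.45; 1 0.15 -0.25 0 0 -0 0.45; 1 0.14 -0.26 0 0 -0 0.45; 0.82 0.12 -0.21 0 0 -0 0.45
```

Request:
move_arm --rows "-1 0.19 -0.81 0 0.124 0 0.45; -0.97 0.2 -1 0 0.124 0 0.45; -0.75 0.18 -1 0 0.124 0 0.45; -0.57 0.17 -1 0 0.124 0 0.45; -0.42 0.16 -1 0 0.124 0 0.45; -0.28 0.15 -1 0 0.124 0 0.45; -0.15 0.15 -1 0 0.124 0 0.45; -0.02 0.15 -1 0 0.124 0 0.45"

```text
clock: 0.87
tcp_pos: [0.2762, 0.4298, 0.3663]
orientation: [-0.7, -0.1, 0.101, 0.7]
contact_force: [1.0, -1.0, -0.0]
width: 0.064
```

```bash
python3 plan.py .515 -.136 .28 -.924 5 .45
```

```text
clk 0.87 p [0.2762 0.4298 0.3663] F [ 1. -1. -0.] w 0.0640
0.12 0.14 -1 0 0.124 -0 0.45; 0.24 0.14 -1 0 0.124 -0 0.45; 0.38 0.15 -1 0 0.124 -0 0.45; 0.53 0.16 -1 0 0.124 -0 0.45; 0.7 0.17 -1 0 0.124 -0 0.45; 0.9 0.19 -1 0 0.124 -0 0.45; 1 0.18 -0.86 0 0.124 -0 0.45; 1 0.17 -0.67 0 0.124 -0 0.45
1 0.16 -0.5 0.001 0.124 -0.001 0.45; 1 0.15 -0.35 0 0.093 -0 0.45; 1 0.14 -0.25 0 -0 -0 0.45; 1 0.15 -0.25 0 -0 -0 0.45; 1 0.14 -0.25 0 -0 -0 0.45; 1 0.15 -0.25 0 -0 -0 0.45; 1 0.14 -0.25 0 -0 -0 0.45; 1 0.15 -0.25 0 -0 -0 0.45
1 0.14 -0.25 0 -0 -0 0.45; 1 0.15 -0.26 0 -0 -0 0.45; 1 0.14 -0.25 0 -0 -0 0.45; 1 0.15 -0.26 0 -0 -0 0.45; 1 0.14 -0.25 0 -0 -0 0.45; 1 0.15 -0.26 0 -0 -0 0.45; 0.66 0.09 -0.17 0 -0 -0 0.45
```

Request:
move_arm --rows "0.12 0.14 -1 0 0.124 0 0.45; 0.24 0.14 -1 0 0.124 0 0.45; 0.38 0.15 -1 0 0.124 0 0.45; 0.53 0.16 -1 0 0.124 0 0.45; 0.7 0.17 -1 0 0.124 0 0.45; 0.9 0.19 -1 0 0.124 0 0.45; 1 0.18 -0.86 0 0.124 0 0.45; 1 0.17 -0.67 0 0.124 0 0.45"

```text
clock: 1.53
tcp_pos: [0.367, 0.2043, 0.332]
orientation: [-0.662, 0.248, -0.247, 0.663]
contact_force: [0.4, -0.0, -0.4]
width: 0.0641
```

Request:
move_arm --rows "1 0.16 -0.5 0 0.124 0 0.45; 1 0.15 -0.35 0 0.093 0 0.45; 1 0.14 -0.25 0 0 0 0.45; 1 0.15 -0.25 0 0 0 0.45; 1 0.14 -0.25 0 0 0 0.45; 1 0.15 -0.25 0 0 0 0.45; 1 0.14 -0.25 0 0 0 0.45; 1 0.15 -0.25 0 0 0 0.45"

```text
clock: 2.2
tcp_pos: [0.4465, -0.0015, 0.3014]
orientation: [-0.628, 0.322, -0.323, 0.63]
contact_force: [0.0, 0.5, 0.2]
width: 0.0637
```

```bash
python3 plan.py .515 -.136 .28 -.924 3 .45
```

```text
clk 2.20 p [ 0.4465 -0.0015  0.3014] F [0.  0.5 0.2] w 0.0637
1 0.14 -0.15 -0.003 -0.023 0.001 0.45; 1 0.14 -0.18 -0 0 -0 0.45; 1 0.15 -0.18 -0 0 -0 0.45; 1 0.14 -0.18 -0 0 -0 0.45; 1 0.15 -0.18 -0 0 -0 0.45; 0.95 0.14 -0.16 -0 0 -0 0.45
```

Request:
move_arm --rows "1 0.14 -0.15 -0.003 -0.023 0.001 0.45; 1 0.14 -0.18 0 0 0 0.45; 1 0.15 -0.18 0 0 0 0.45; 1 0.14 -0.18 0 0 0 0.45; 1 0.15 -0.18 0 0 0 0.45; 0.95 0.14 -0.16 0 0 0 0.45; 0 0 0 0 0 0 0.45; 0 0 0 0 0 0 0.45"

```text
clock: 2.87
tcp_pos: [0.5177, -0.1483, 0.2777]
orientation: [0.632, -0.317, 0.317, -0.632]
contact_force: [0.6, -0.3, 0.3]
width: 0.064
```

```bash
python3 plan.py .515 -.136 .18 -.924 3 .45
python3 - <<'E'
from cell import eyes
import cv2
for n in("side","top"): cv2.imwrite(f"pics/{n}1.png",eyes.capture(n)["pixels"][:,:,::-1])
s=cv2.imread("pics/side1.png")[120:300,200:440];cv2.imwrite("pics/side1z.png",cv2.resize(s,None,fx=3.3,fy=3.3))
E
```

```text
clk 2.87 p [ 0.5177 -0.1483  0.2777] F [ 0.6 -0.3  0.3] w 0.0640
-0.12 1 0.05 0 -0.005 0 0.45; -0.12 1 0.06 0 -0 0 0.45; -0.12 1 0.05 0 -0 0 0.45; -0.1 0.91 0.05 0 -0 0 0.45
```

View pics/side1z.png

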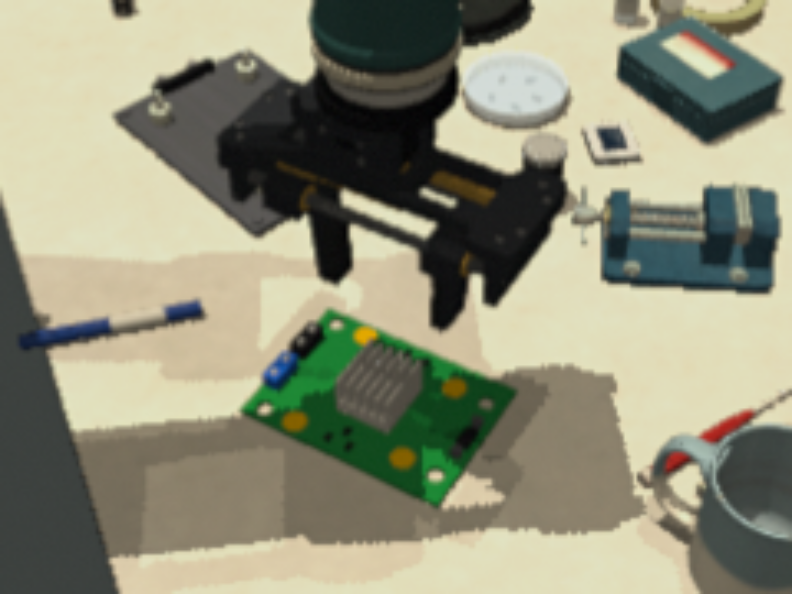

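Request:
move_arm --rows "-0.24 1 0.1 0 -0.005 0 0.45; -0.15 1 0.06 0 0 0 0.45; -0.05 0.8 0.05 0 0 0 0.45; 0 0.5 0 0 0 0 0.45; 0 0 0 0 0 0 0.45; 0 0 0 0 0 0 0.45"

```text
clock: 3.47
tcp_pos: [0.5138, -0.1291, 0.1961]
orientation: [-0.634, 0.311, -0.315, 0.635]
contact_force: [0.6, -0.2, 0.7]
width: 0.0638
```

```bash
python3 plan.py .515 -.136 .1745 -.924 3 .45 0.3
```

```text
clk 3.47 p [ 0.5138 -0.1291  0.1961] F [ 0.6 -0.2  0.7] w 0.0638
0.08 0.3 -0.05 -0.004 0.008 0.004 0.45; 0.09 0.3 -0.04 0 -0 -0 0.45; 0.08 0.27 -0.04 0 -0 -0 0.45
```

Request:
move_arm --rows "0.08 0.1 -0.05 -0.004 0.008 0.004 0.45; 0.09 0.15 -0.04 0 0 0 0.45; 0.05 0.15 -0.02 0 0 0 0.45; 0 0 0 0 0 0 0.45"

```text
clock: 3.8
tcp_pos: [0.516, -0.1345, 0.1889]
orientation: [-0.633, 0.313, -0.316, 0.633]
contact_force: [-0.4, 0.5, 1.0]
width: 0.0641
```

```bash
python3 plan.py .515 -.136 .1745 -.924 3 .45 0.3
```

```text
clk 3.80 p [ 0.516  -0.1345  0.1889] F [-0.4  0.5  1. ] w 0.0641
0.01 0.3 -0.04 -0.002 0.001 0.003 0.45; 0.01 0.28 -0.03 -0 0 0 0.45
```

Request:
move_arm --rows "0.02 0.2 -0.03 -0.002 0.001 0.003 0.45; 0.01 0.2 -0.02 0 0 0 0.45; 0 0.12 0 0 0 0 0.45; 0 0 0 0 0 0 0.45"

```text
clock: 4.13
tcp_pos: [0.5166, -0.1369, 0.1763]
orientation: [-0.633, 0.314, -0.317, 0.633]
contact_force: [-0.8, -0.1, -0.7]
width: 0.0636
```

```bash
python3 plan.py .515 -.136 .1745 -.924 3 .45 0.3
python3 - <<'E'
from cell import eyes
import cv2
for n in("side",): cv2.imwrite(f"pics/{n}2.png",eyes.capture(n)["pixels"][:,:,::-1])
s=cv2.imread("pics/side2.png")[150:290,230:400];cv2.imwrite("pics/side2z.png",cv2.resize(s,None,fx=4,fy=4))
E
```

```text
clk 4.13 p [ 0.5166 -0.1369  0.1763] F [-0.8 -0.1 -0.7] w 0.0636
-0.07 0.07 -0.03 -0.002 -0.001 0.003 0.45
```

View pics/side2z.png

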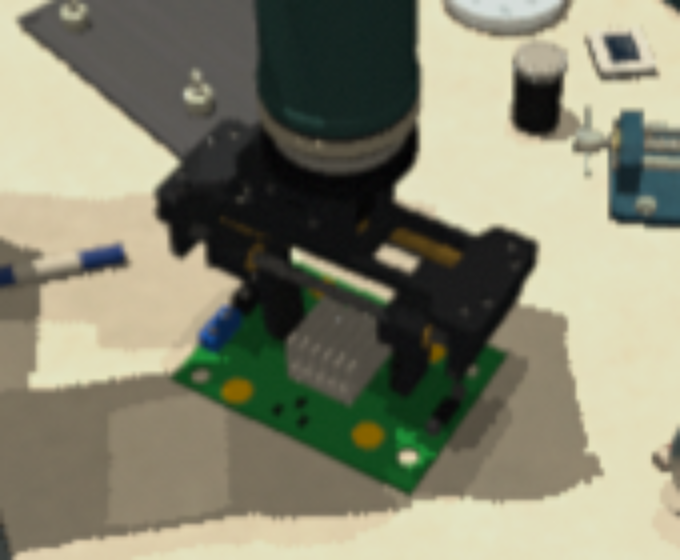

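Request:
move_arm --rows "-0.05 0 -0.05 -0.002 0 0.003 -1; 0 0 0 0 0 0 -1; 0 0 0 0 0 0 -1; 0 0 0 0 0 0 -1; 0 0 0 0 0 0 -1; 0 0 0 0 0 0 -1"

```text
clock: 4.68
tcp_pos: [0.5145, -0.1367, 0.1763]
orientation: [-0.633, 0.316, -0.315, 0.633]
contact_force: [0.0, -0.4, -1.5]
width: 0.0395
```

```bash
python3 plan.py .515 -.136 .28 -.924 2 -1 0.5
```

```text
clk 4.68 p [ 0.5145 -0.1367  0.1763] F [ 0.  -0.4 -1.5] w 0.0395
-0 -0.5 0 0 -0.001 -0.001 -1; -0 -0.5 0 0 -0 0 -1; -0 -0.5 0 0 -0 0 -1; -0 -0.5 0.01 0 -0 0 -1; -0 -0.5 0 0 -0 0 -1; -0 -0.5 0.01 0 -0 0 -1; -0 -0.5 0 0 -0 0 -1; -0.01 -0.5 0.01 0 -0 0 -1
0 -0.15 0 0 -0 0 -1
```

Request:
move_arm --rows "0 -0.2 0 0 0 0 -1; 0 -0.4 0 0 0 0 -1; 0 -0.5 0 0 0 0 -1; 0 -0.5 0 0 0 0 -1; 0 -0.5 0 0 0 0 -1; 0 -0.5 0 0 0 0 -1; 0 -0.5 0 0 0 0 -1; 0 -0.3 0 0 0 0 -1"

```text
clock: 5.35
tcp_pos: [0.511, -0.1354, 0.2635]
orientation: [0.633, -0.32, 0.311, -0.632]
contact_force: [0.8, -0.1, -3.5]
width: 0.0398
```

```bash
python3 plan.py .521 .162 .26 -1.231 2 -1 0.8
python3 - <<'E'
from cell import eyes
import cv2
for n in("side",): cv2.imwrite(f"pics/{n}3.png",eyes.capture(n)["pixels"][:,:,::-1])
s=cv2.imread("pics/side3.png")[120:290,230:400];cv2.imwrite("pics/side3z.png",cv2.resize(s,None,fx=3.5,fy=3.5))
E
```

```text
clk 5.35 p [ 0.511  -0.1354  0.2635] F [ 0.8 -0.1 -3.5] w 0.0398
-0.8 0.02 0.65 0.004 0.124 -0.004 -1; -0.8 0.01 0.5 0.003 0.124 -0.004 -1; -0.8 0.01 0.37 0.002 0.058 -0.002 -1; -0.8 0.01 0.31 -0 0 0 -1; -0.8 0.01 0.31 -0 0 0 -1; -0.8 0.01 0.31 -0 0 0 -1; -0.8 0.01 0.31 -0 0 0 -1; -0.8 0.01 0.31 -0 0 0 -1
-0.8 0.01 0.32 -0 0 0 -1; -0.8 0.01 0.31 -0 0 0 -1; -0.8 0.01 0.32 -0 0 0 -1; -0.8 0.01 0.31 -0 0 0 -1; -0.8 0.01 0.32 -0 0 0 -1; -0.43 0 0.16 -0 0 0 -1
```

View pics/side3z.png

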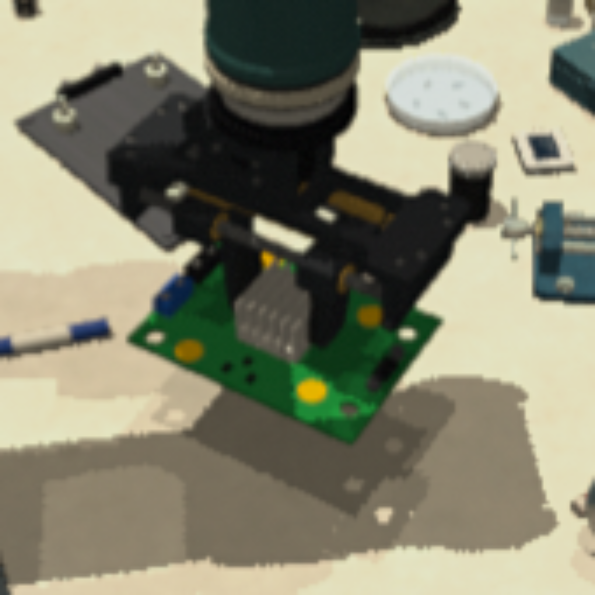

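Request:
move_arm --rows "-0.5 0.02 0.4 0.004 0.1 -0.004 -1; -0.8 0.01 0.5 0.003 0.124 -0.004 -1; -0.8 0.01 0.37 0.002 0.07 -0.002 -1; -0.8 0.01 0.33 0 0.01 0 -1; -0.8 0.01 0.32 0 0 0 -1; -0.8 0.01 0.32 0 0 0 -1; -0.8 0.01 0.32 0 0 0 -1; -0.8 0.01 0.32 0 0 0 -1"

```text
clock: 6.07
tcp_pos: [0.5172, 0.0363, 0.2629]
orientation: [0.574, -0.412, 0.416, -0.573]
contact_force: [0.6, 0.2, -4.1]
width: 0.04
```

```bash
python3 plan.py .521 .162 .26 -1.231 2 -1 0.8
```

```text
clk 6.07 p [0.5172 0.0363 0.2629] F [ 0.6  0.2 -4.1] w 0.0400
-0.8 0.02 0.29 -0.002 -0.02 0.005 -1; -0.8 0.02 0.31 -0 0 -0 -1; -0.8 0.02 0.31 -0 0 -0 -1; -0.8 0.02 0.31 -0 0 -0 -1; -0.8 0.02 0.31 -0 0 -0 -1; -0.7 0.01 0.27 -0 0 -0 -1
```

Request:
move_arm --rows "-0.8 0.02 0.29 -0.002 -0.02 0.005 -1; -0.8 0.02 0.31 0 0 0 -1; -0.8 0.02 0.31 0 0 0 -1; -0.7 0.02 0.26 0 0 0 -1; -0.5 0.02 0.2 0 0 0 -1; -0.3 0.01 0.12 0 0 0 -1; -0.1 0 0 0 0 0 -1; 0 0 0 0 0 0 -1"

```text
clock: 6.73
tcp_pos: [0.5159, 0.1519, 0.2569]
orientation: [0.58, -0.408, 0.405, -0.577]
contact_force: [-0.7, -0.5, -3.8]
width: 0.0393
```

```bash
python3 plan.py .521 .162 .23 -1.231 2 -1 0.3
```

```text
clk 6.73 p [0.5159 0.1519 0.2569] F [-0.7 -0.5 -3.8] w 0.0393
-0.09 0.3 0.09 0.006 0.006 -0.002 -1; -0.09 0.3 0.09 -0 0 -0 -1; -0.08 0.3 0.09 -0 0 -0 -1; -0.05 0.17 0.06 -0 0 -0 -1
```

Request:
move_arm --rows "-0.09 0.2 0.09 0.006 0.006 -0.002 -1; -0.09 0.3 0.09 0 0 0 -1; -0.08 0.25 0.09 0 0 0 -1; -0.05 0.15 0.06 0 0 0 -1; 0 0 0 0 0 0 -1; 0 0 0 0 0 0 -1"

```text
clock: 7.23
tcp_pos: [0.5212, 0.1598, 0.2308]
orientation: [0.577, -0.41, 0.409, -0.576]
contact_force: [0.6, 1.2, -3.3]
width: 0.0397
```

```bash
python3 plan.py .521 .162 .23 -1.231 2 -1 0.3
python3 - <<'E'
from cell import eyes
import cv2
for n in("side","top"): cv2.imwrite(f"pics/{n}4.png",eyes.capture(n)["pixels"][:,:,::-1])
s=cv2.imread("pics/side4.png")[95:195,215:335];cv2.imwrite("pics/side4z.png",cv2.resize(s,None,fx=6,fy=6,interpolation=cv2.INTER_CUBIC))
s=cv2.imread("pics/top4.png")[160:250,205:315];cv2.imwrite("pics/top4z.png",cv2.resize(s,None,fx=6,fy=6,interpolation=cv2.INTER_CUBIC))
E
```

```text
clk 7.23 p [0.5212 0.1598 0.2308] F [ 0.6  1.2 -3.3] w 0.0397
-0.09 0.03 0.02 0.002 -0.004 0.001 -1
```

View pics/side4z.png

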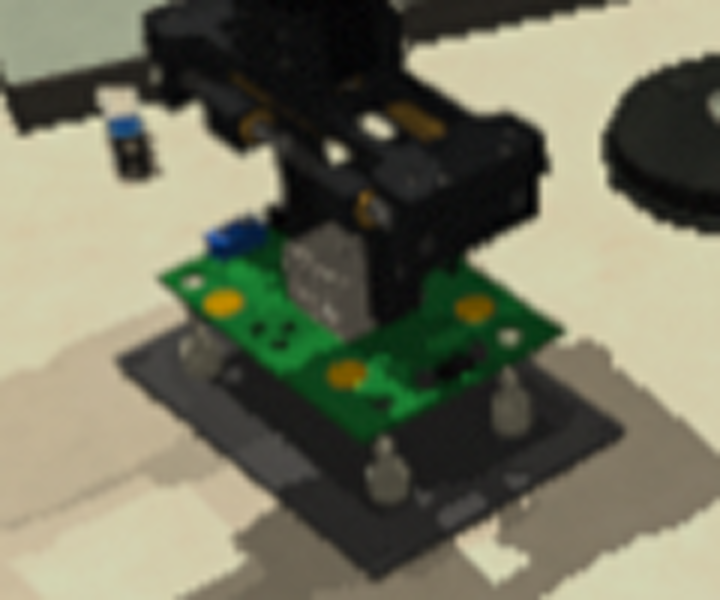

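View pics/top4z.png

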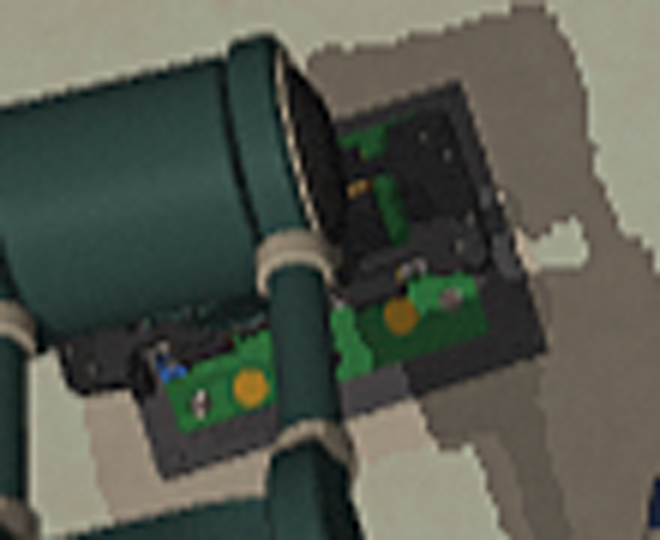

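Run:
```python
from fit import *
from cell import eyes,ctrl
t=eyes.capture("top"); s=eyes.capture("side")
CB=np.array([[-54,75],[54,-75],[-54,-75]])/1e3
i=[0,2,3]; j=[0,2]
o=[(s,Z(PRESS[i],.004),pix([(223,303),(347,374),(474,308)],215,95,6)),(t,Z(PRESS[j],.004),pix([(251,388),(401,317)],205,160,6)),(s,Z(CB,.004),pix([(160,278),(565,330),(368,441)],215,95,6)),(t,Z(CB[[0,2]],.004),pix([(182,432),(490,333)],205,160,6))]
x,r=fit(o,(.52,.16,.34),.054,True); print(np.round(x,4),r)
x,r=fit(o[:2],(.52,.16,.34),.054,True); print(np.round(x,4),r)
x,r=fit(o[:1],(.52,.16,.34),.0545); print(np.round(x,4),r)
b=ctrl.observe();print(b["tcp_pos"],b["orientation"],b["clock"])
```

```text
[0.5215 0.1599 0.3351 0.0536] [[[0.04, 0.23], [0.01, 0.33], [0.03, 0.29]], [[0.02, -0.17], [0.09, -0.31]], [[-0.61, -0.33], [0.07, -0.06], [-0.98, -0.33]], [[-0.19, 0.12], [0.14, -0.3]]]
[0.5212 0.1598 0.335  0.0546] [[[-0.09, -0.04], [-0.11, 0.06], [-0.07, 0.02]], [[-0.01, -0.09], [0.08, -0.24]]]
[0.5215 0.1599 0.3368] [[[-0.02, -0.03], [0.01, 0.05], [0.01, -0.02]]]
[0.52145144 0.15995882 0.23162929] [ 0.57687406 -0.40913649  0.40943396 -0.57635708] 7.4333
```

Request:
move_arm --rows "-0.05 0.1 0.01 0.001 -0.004 0 -1; -0.03 0.15 0.01 0 0 0 -1; 0 0.2 0 0 0 0 -1; 0 0.15 0 0 0 0 -1; 0 0 0 0 0 0 -1; 0 0 0 0 0 0 -1"

```text
clock: 7.93
tcp_pos: [0.5217, 0.1623, 0.2162]
orientation: [-0.577, 0.407, -0.409, 0.578]
contact_force: [-0.4, -0.3, -3.7]
width: 0.0399
```

```bash
python3 plan.py .521 .162 .208 -1.231 1 -1 0.3
```

```text
clk 7.93 p [0.5217 0.1623 0.2162] F [-0.4 -0.3 -3.7] w 0.0399
0 0.3 -0.03 -0.003 0.001 0.001 -1; 0 0.03 -0 -0 -0 -0 -1
```

Request:
move_arm --rows "0 0.1 -0.02 -0.003 0.001 0.001 -1; 0 0.1 0 0 0 0 -1; 0 0 0 0 0 0 -1; 0 0 0 0 0 0 -1"

```text
clock: 8.27
tcp_pos: [0.5211, 0.1621, 0.2104]
orientation: [0.578, -0.409, 0.408, -0.577]
contact_force: [0.8, -0.8, -3.7]
width: 0.0396
```

```bash
python3 plan.py .521 .162 .207 -1.231 1 -1 0.3
python3 - <<'E'
from cell import eyes
import cv2
for n in("side","top"): cv2.imwrite(f"pics/{n}5.png",eyes.capture(n)["pixels"][:,:,::-1])
s=cv2.imread("pics/side5.png")[95:195,215:335];cv2.imwrite("pics/side5z.png",cv2.resize(s,None,fx=6,fy=6,interpolation=cv2.INTER_CUBIC))
E
```

```text
clk 8.27 p [0.5211 0.1621 0.2104] F [ 0.8 -0.8 -3.7] w 0.0396
0 0.14 -0 0.001 -0 -0 -1
```

View pics/side5z.png

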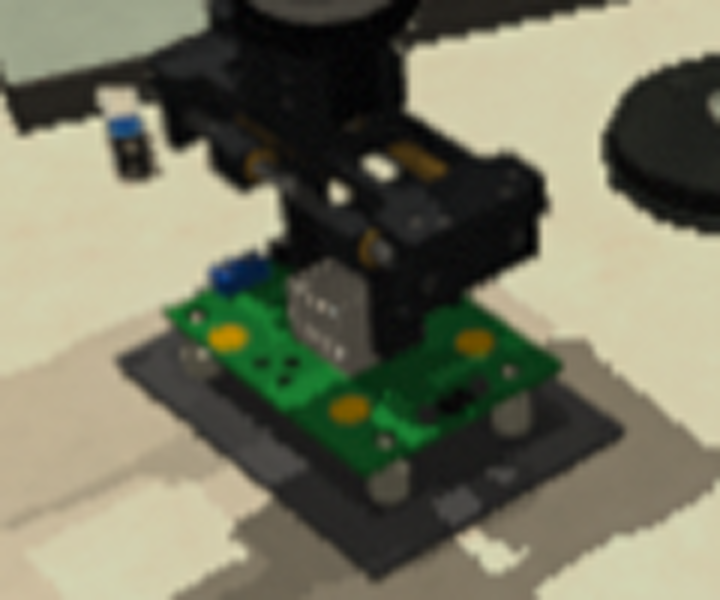

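Request:
move_arm --rows "0 0.06 0 0.001 0 0 -1; 0 0.06 0 0 0 0 -1; 0 0 0 0 0 0 -1"

```text
clock: 8.62
tcp_pos: [0.5213, 0.1622, 0.2077]
orientation: [-0.577, 0.408, -0.409, 0.578]
contact_force: [-1.1, -0.4, -3.9]
width: 0.0394
```

Request:
move_arm --rows "0 0.02 0 0 0 0 -1; 0 0.02 0 0 0 0 -1; 0 0 0 0 0 0 -1"

```text
clock: 8.87
tcp_pos: [0.5213, 0.1625, 0.2069]
orientation: [-0.577, 0.408, -0.408, 0.578]
contact_force: [-1.9, 0.6, -3.2]
width: 0.0397
```

Request:
move_arm --rows "0 0.03 0 0 0 0 -1; 0 0.02 0 0 0 0 -1; 0 0 0 0 0 0 -1"

```text
clock: 9.12
tcp_pos: [0.5214, 0.1626, 0.2065]
orientation: [-0.577, 0.408, -0.408, 0.578]
contact_force: [-1.1, -0.1, -2.0]
width: 0.0397
```

Contact is taking up the weight; release.

Request:
move_arm --rows "0 0 0 0 0 0 -0.1; 0 0 0 0 0 0 0; 0 0 0 0 0 0 0.2; 0 0 0 0 0 0 0.45; 0 0 0 0 0 0 0.45; 0 0 0 0 0 0 0.45; 0 0 0 0 0 0 0.45; 0 0 0 0 0 0 0.45"

```text
clock: 9.78
tcp_pos: [0.5236, 0.1628, 0.2085]
orientation: [-0.575, 0.407, -0.41, 0.58]
contact_force: [0.6, 0.3, 0.0]
width: 0.0638
```

```bash
python3 - <<'E'
from cell import eyes
import cv2
for n in("side","top"): cv2.imwrite(f"pics/{n}6.png",eyes.capture(n)["pixels"][:,:,::-1])
s=cv2.imread("pics/side6.png")[95:195,215:335];cv2.imwrite("pics/side6z.png",cv2.resize(s,None,fx=6,fy=6,interpolation=cv2.INTER_CUBIC))
E
python3 plan.py .521 .162 .27 -1.231 1 .45 0.5
```

```text
clk 9.88 p [0.5236 0.1628 0.2085] F [-0.1 -0.4  0.1] w 0.0641
-0 -0.5 -0.02 -0.008 -0 0 0.45; -0 -0.5 -0.02 -0 -0 0 0.45; -0 -0.5 -0.02 -0 -0 0 0.45; -0 -0.5 -0.02 -0 -0 0 0.45; -0 -0.46 -0.02 -0 -0 0 0.45
```

View pics/side6z.png

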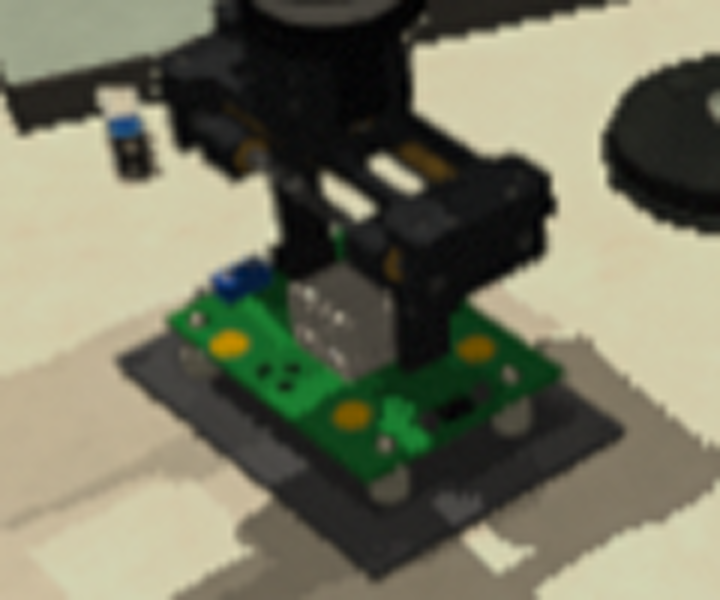

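Request:
move_arm --rows "0 -0.2 0 -0.008 0 0 0.45; 0 -0.4 -0.02 0 0 0 0.45; 0 -0.5 -0.02 0 0 0 0.45; 0 -0.5 -0.02 0 0 0 0.45; 0 -0.5 0 0 0 0 0.45; 0 -0.4 0 0 -0.06 0 0.45; 0 -0.2 0 0 -0.124 0 0.45; 0 0 0 0 -0.124 0 0.45"

```text
clock: 10.55
tcp_pos: [0.5219, 0.1622, 0.2836]
orientation: [0.635, -0.313, 0.312, -0.634]
contact_force: [-0.9, -0.3, -0.2]
width: 0.0635
```

```bash
python3 - <<'E'
from cell import eyes
import cv2
for n in("side","top"): cv2.imwrite(f"pics/{n}7.png",eyes.capture(n)["pixels"][:,:,::-1])
s=cv2.imread("pics/side7.png")[95:195,215:335];cv2.imwrite("pics/side7z.png",cv2.resize(s,None,fx=6,fy=6,interpolation=cv2.INTER_CUBIC))
E
python3 plan.py .5085 .1978 .27 .34 2 .59 0.5
```

```text
clk 10.65 p [0.5217 0.1622 0.2828] F [ 0.6 -0.8  0.1] w 0.0641
-0.5 0.18 0.15 0 -0.124 -0 0.59; -0.5 0.18 0.22 0 -0.124 -0 0.59; -0.38 0.15 0.24 0 -0.124 -0 0.59; -0 0 -0 0 -0.124 -0 0.59; -0.01 0 -0 0 -0.124 -0 0.59; 0 0 -0 0 -0.124 -0 0.59; 0 0 -0 0 -0.124 -0 0.59; 0 0 -0.01 0 -0.124 -0.001 0.59
0 0 0 0 -0.124 -0 0.59; 0 0 0 0.001 -0.124 -0.001 0.59; 0 0 0 -0 -0.021 0 0.59
```

View pics/side7z.png

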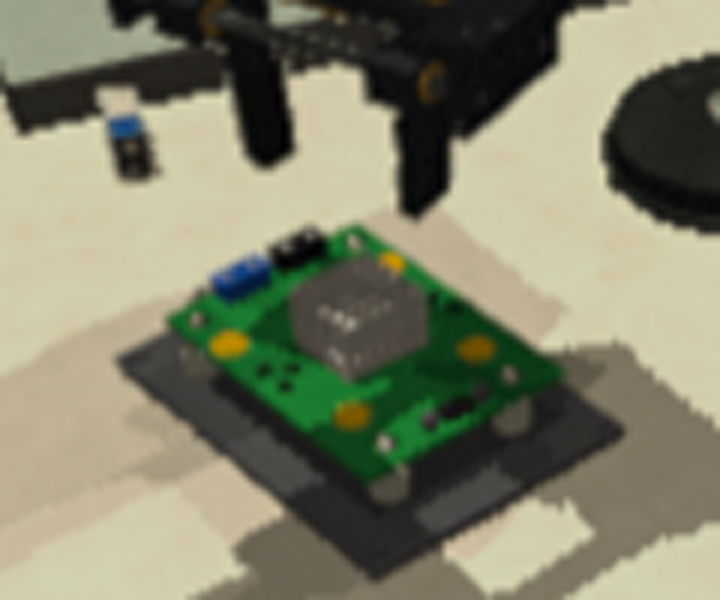

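Request:
move_arm --rows "-0.4 0 0.15 0 -0.124 0 0.64; -0.4 0 0.22 0 -0.124 0 0.64; -0.3 0 0.2 0 -0.124 0 0.64; -0.1 0 0 0 -0.124 0 0.64; 0 0 0 0 -0.124 0 0.64; 0 0 0 0 -0.124 0 0.64; 0 0 0 0 -0.124 0 0.64; 0 0 0 0 -0.124 0 0.64"

```text
clock: 11.32
tcp_pos: [0.5091, 0.1944, 0.2844]
orientation: [0.707, 0.025, -0.027, -0.706]
contact_force: [-0.9, 0.3, -0.1]
width: 0.0724
```

```bash
python3 plan.py .5085 .1978 .27 .34 2 .64 0.5
```

```text
clk 11.32 p [0.5091 0.1944 0.2844] F [-0.9  0.3 -0.1] w 0.0724
-0.01 0.5 0.12 0 -0.124 -0.002 0.64; 0 0.08 0.02 0.001 -0.124 -0.002 0.64; 0 -0 -0 0 -0.018 0 0.64
```

Request:
move_arm --rows "0 0.2 0.07 0 -0.124 -0.002 0.64; 0 0.4 0.05 0.001 -0.06 -0.002 0.64; 0 0.5 0.02 0 0 0 0.64; 0 0.4 0 0 0 0 0.64; 0 0.2 0 0 0 0 0.64; 0 0 0 0 0 0 0.64"

```text
clock: 11.82
tcp_pos: [0.5079, 0.1978, 0.24]
orientation: [0.702, 0.087, -0.088, -0.702]
contact_force: [-0.8, -0.1, 0.3]
width: 0.0726
```

```bash
python3 plan.py .5085 .1978 .215 .34 2 .64 0.3
```

```text
clk 11.82 p [0.5079 0.1978 0.24  ] F [-0.8 -0.1  0.3] w 0.0726
0.01 0.3 -0 0 -0.092 -0.001 0.64; 0.01 0.3 -0 0 0 0 0.64; 0 0.3 -0.01 0 0 0 0.64; 0 0.1 0 0 0 0 0.64
```

Request:
move_arm --rows "0 0.2 0 0 -0.06 0 0.64; 0 0.3 0 0 -0.03 0 0.64; 0 0.2 0 0 0 0 0.64; 0 0.1 0 0 0 0 0.64; 0 0 0 0 0 0 0.64; 0 0 0 0 0 0 0.64"

```text
clock: 12.32
tcp_pos: [0.5078, 0.1975, 0.2182]
orientation: [0.698, 0.115, -0.118, -0.697]
contact_force: [-0.4, -0.5, -0.6]
width: 0.072
```

```bash
python3 plan.py .5085 .1978 .206 .34 2 .64 0.3
python3 - <<'E'
from cell import eyes
import cv2
for n in("side",): cv2.imwrite(f"pics/{n}8.png",eyes.capture(n)["pixels"][:,:,::-1])
s=cv2.imread("pics/side8.png")[95:195,215:335];cv2.imwrite("pics/side8z.png",cv2.resize(s,None,fx=6,fy=6,interpolation=cv2.INTER_CUBIC))
E
```

```text
clk 12.32 p [0.5078 0.1975 0.2182] F [-0.4 -0.5 -0.6] w 0.0720
0.02 0.3 0 0 -0.009 -0.004 0.64; 0.01 0.19 0 0 0 0 0.64
```

View pics/side8z.png

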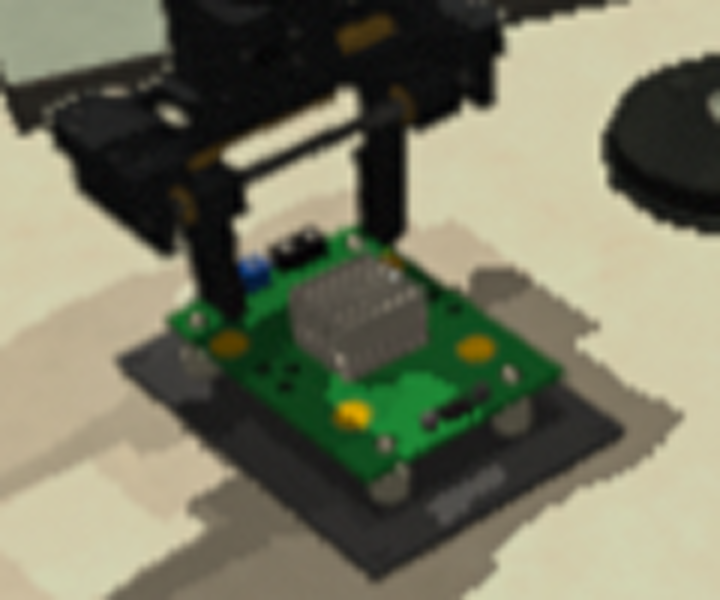

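Request:
move_arm --rows "0.02 0.15 0 0 -0.009 -0.004 0.64; 0.01 0.2 0 0 0 0 0.64; 0 0.15 0 0 0 0 0.64; 0 0.08 0 0 0 0 0.64; 0 0 0 0 0 0 0.64"

```text
clock: 12.78
tcp_pos: [0.5094, 0.198, 0.2038]
orientation: [-0.697, -0.121, 0.118, 0.697]
contact_force: [0.5, -0.4, -0.8]
width: 0.0721
```

```bash
python3 plan.py .5085 .1978 .202 .34 2 .64 0.3
```

```text
clk 12.78 p [0.5094 0.198  0.2038] F [ 0.5 -0.4 -0.8] w 0.0721
-0.04 0.07 0.01 0 -0 0.004 0.64
```

Request:
move_arm --rows "-0.03 0.08 0.01 0 0 0.003 0.64; 0 0.08 0 0 0 0 0.64; 0 0.08 0 0 0 0 0.64"

```text
clock: 13.03
tcp_pos: [0.5087, 0.1981, 0.1991]
orientation: [0.697, 0.119, -0.12, -0.697]
contact_force: [-5.3, -3.1, 18.4]
width: 0.0723
```

Request:
move_arm --rows "0 0.08 0 0 0 0 0.64; 0 0.08 0 0 0 0 0.64"

```text
clock: 13.2
tcp_pos: [0.509, 0.1983, 0.1984]
orientation: [0.697, 0.119, -0.12, -0.697]
contact_force: [-6.5, -1.3, 16.6]
width: 0.0723
```

Request:
move_arm --rows "0 0.1 0 0 0 0 0.64; 0 0.1 0 0 0 0 0.64; 0 0.1 0 0 0 0 0.64"

```text
clock: 13.45
tcp_pos: [0.5093, 0.1984, 0.1978]
orientation: [0.697, 0.118, -0.121, -0.696]
contact_force: [-7.7, -2.5, 18.9]
width: 0.0724
```

```bash
python3 plan.py .5085 .1978 .190 .34 1 .64 0.1
```

```text
clk 13.45 p [0.5093 0.1984 0.1978] F [-7.7 -2.5 18.9] w 0.0724
-0.01 0.1 -0 0.001 -0 -0.005 0.64; -0.01 0.1 -0.01 -0 -0 0 0.64; -0.02 0.1 -0 -0 -0 0 0.64
```

Request:
move_arm --rows "-0.04 0.13 0 0 0 -0.004 0.64; -0.03 0.13 0 0 0 0 0.64; -0.02 0.13 0 0 0 0 0.64"

```text
clock: 13.7
tcp_pos: [0.5084, 0.1982, 0.1939]
orientation: [0.697, 0.12, -0.119, -0.697]
contact_force: [-0.2, 0.1, 0.3]
width: 0.0727
```

```bash
python3 plan.py .5085 .1978 .190 .34 1 .64 0.1
python3 - <<'E'
from cell import eyes
import cv2
for n in("side",): cv2.imwrite(f"pics/{n}9.png",eyes.capture(n)["pixels"][:,:,::-1])
s=cv2.imread("pics/side9.png")[95:195,215:335];cv2.imwrite("pics/side9z.png",cv2.resize(s,None,fx=6,fy=6,interpolation=cv2.INTER_CUBIC))
E
```

```text
clk 13.70 p [0.5084 0.1982 0.1939] F [-0.2  0.1  0.3] w 0.0727
-0 0.1 -0.01 0.001 -0 0.002 0.64; -0 0.06 -0.01 -0 -0 0 0.64
```

View pics/side9z.png

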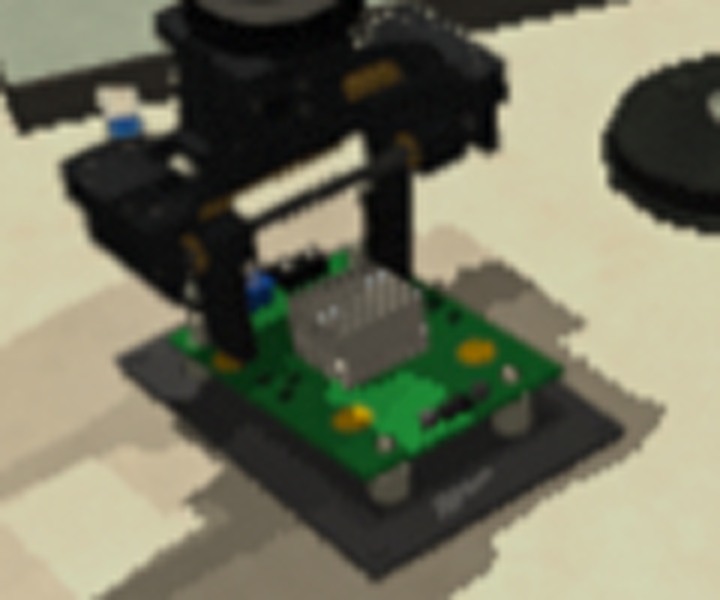

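Request:
move_arm --rows "0 0.08 0 0.001 0 0.002 0.64; 0 0.08 0 0 0 0 0.64; 0 0.08 0 0 0 0 0.64"

```text
clock: 14.0
tcp_pos: [0.5091, 0.1983, 0.1927]
orientation: [0.697, 0.119, -0.12, -0.697]
contact_force: [-8.1, -3.2, 19.4]
width: 0.0723
```

```bash
python3 plan.py .5085 .1978 .190 .34 1 .64 0.1
```

```text
clk 14.00 p [0.5091 0.1983 0.1927] F [-8.1 -3.2 19.4] w 0.0723
-0.03 0.1 -0.01 0 -0 -0.002 0.64
```

Request:
move_arm --rows "-0.02 0.12 0 0 0 0 0.64; -0.02 0.12 0 0 0 0 0.64"

```text
clock: 14.17
tcp_pos: [0.5093, 0.1984, 0.1926]
orientation: [0.697, 0.119, -0.12, -0.697]
contact_force: [-9.9, -3.0, 25.9]
width: 0.072
```

Request:
move_arm --rows "0 -0.3 0 0 0 0 0.64; 0 -0.5 0 0 0 0 0.64; 0 -0.6 0 0 0 0 0.64; 0 -0.5 0 0 0 0 0.64; 0 -0.3 0 0 0 0 0.64; 0 -0.1 -0.2 0 0 0 0.4; 0 0 -0.5 0 0 0 0.18; 0 0 -0.6 0 0 0 0.18"

```text
clock: 14.83
tcp_pos: [0.5196, 0.1678, 0.2506]
orientation: [0.697, 0.119, -0.123, -0.696]
contact_force: [0.3, -0.4, -0.6]
width: 0.0546
```

```bash
python3 plan.py .5337 .1262 .240 .34 1 .18 0.6
```

```text
clk 14.83 p [0.5196 0.1678 0.2506] F [ 0.3 -0.4 -0.6] w 0.0546
-0.01 0.15 -0.6 -0 0.004 -0.006 0.18; -0.01 0.14 -0.6 -0 -0 0 0.18; -0 0.13 -0.56 -0 -0 0 0.18
```

Request:
move_arm --rows "0 0 -0.6 0 0.004 -0.006 0.18; 0 0 -0.5 0 0 0 0.18; 0 0.05 -0.35 0 0 0 0.18; 0 0.1 -0.15 0 0 0 0.18; 0 0.1 0 0 0 0 0.18; 0 0 0 0 0 0 0.18"

```text
clock: 15.33
tcp_pos: [0.5335, 0.122, 0.2388]
orientation: [0.698, 0.116, -0.12, -0.697]
contact_force: [0.2, 0.7, -0.3]
width: 0.0518
```

```bash
python3 plan.py .5337 .1262 .210 .34 1 .18 0.3
python3 - <<'E'
from cell import eyes
import cv2
for n in("side",): cv2.imwrite(f"pics/{n}10.png",eyes.capture(n)["pixels"][:,:,::-1])
s=cv2.imread("pics/side10.png")[95:195,215:335];cv2.imwrite("pics/side10z.png",cv2.resize(s,None,fx=6,fy=6,interpolation=cv2.INTER_CUBIC))
E
```

```text
clk 15.33 p [0.5335 0.122  0.2388] F [ 0.2  0.7 -0.3] w 0.0518
0.02 0.3 0.04 0 -0.004 -0.006 0.18; 0.02 0.3 0.04 0 -0 -0 0.18; 0.01 0.3 0.04 0 -0 -0 0.18; 0.02 0.25 0.04 0 -0 -0 0.18
```

View pics/side10z.png

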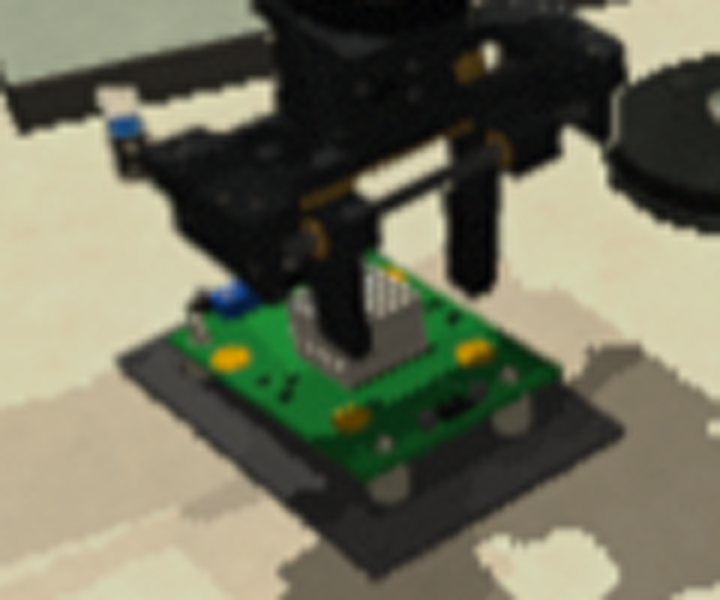

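Request:
move_arm --rows "0.03 0.2 0.06 0 -0.004 -0.006 0.18; 0.03 0.3 0.05 0 0 0 0.18; 0.01 0.3 0.04 0 0 0 0.18; 0 0.25 0.02 0 0 0 0.18; 0 0.1 0 0 0 0 0.18; 0 0 0 0 0 0 0.18"

```text
clock: 15.88
tcp_pos: [0.5326, 0.1294, 0.2063]
orientation: [-0.697, -0.121, 0.121, 0.697]
contact_force: [-0.6, 0.0, -0.6]
width: 0.0523
```

```bash
python3 plan.py .5337 .1262 .203 .34 1 .18 0.2
```

```text
clk 15.88 p [0.5326 0.1294 0.2063] F [-0.6  0.  -0.6] w 0.0523
-0 0.13 -0.14 -0 0.004 -0.001 0.18
```

Request:
move_arm --rows "0 0 -0.14 0 0.004 0 0.18; 0 0.05 -0.04 0 0 0 0.18; 0 0.08 0 0 0 0 0.18; 0 0.08 0 0 0 0 0.18"

```text
clock: 16.22
tcp_pos: [0.5345, 0.1252, 0.2008]
orientation: [0.697, 0.12, -0.12, -0.697]
contact_force: [1.1, -0.1, -0.1]
width: 0.0519
```

```bash
python3 plan.py .5337 .1262 .190 .34 1 .18 0.2
```

```text
clk 16.22 p [0.5345 0.1252 0.2008] F [ 1.1 -0.1 -0.1] w 0.0519
-0.01 0.2 0.02 -0 0 -0.001 0.18; -0 0.2 0.03 -0 0 0 0.18; -0 0.03 -0 -0 0 0 0.18
```

Request:
move_arm --rows "-0.02 0.08 0.02 0 0 0 0.18; -0.01 0.08 0 0 0 0 0.18; -0.01 0.08 0 0 0 0 0.18"

```text
clock: 16.47
tcp_pos: [0.5345, 0.1251, 0.1974]
orientation: [0.697, 0.12, -0.119, -0.697]
contact_force: [-5.2, -0.1, 14.7]
width: 0.0522
```

Request:
move_arm --rows "-0.02 0.1 0 0 0 0 0.18; -0.02 0.11 0 0 0 0 0.18"

```text
clock: 16.63
tcp_pos: [0.5344, 0.1251, 0.1962]
orientation: [0.697, 0.12, -0.119, -0.697]
contact_force: [-5.8, -0.1, 17.4]
width: 0.0518
```

Request:
move_arm --rows "-0.02 0.12 0 0 0 0 0.18; -0.02 0.12 0 0 0 0 0.18"

```text
clock: 16.8
tcp_pos: [0.5343, 0.1249, 0.1942]
orientation: [0.697, 0.121, -0.118, -0.697]
contact_force: [0.8, -0.2, -0.8]
width: 0.0522
```

Request:
move_arm --rows "-0.02 0.12 0 0 0 0 0.18; -0.02 0.12 0 0 0 0 0.18"

```text
clock: 16.97
tcp_pos: [0.5343, 0.1248, 0.1903]
orientation: [0.697, 0.122, -0.117, -0.697]
contact_force: [-8.6, -0.3, 33.5]
width: 0.0518
```

Request:
move_arm --rows "-0.02 0.1 0 0 0 0 0.18; 0 0.1 0 0 0 0 0.18"

```text
clock: 17.13
tcp_pos: [0.5346, 0.1248, 0.1903]
orientation: [0.697, 0.121, -0.118, -0.697]
contact_force: [-8.7, -2.2, 22.9]
width: 0.0521
```

Request:
move_arm --rows "0 -0.3 0 0 0 0 0.18; 0 -0.5 0 0 0 0 0.18; 0 -0.6 0 0 0 0 0.18; 0 -0.6 0 0 0 0 0.18; 0 -0.5 0 0 0 0 0.18; 0 -0.3 0 0 0 0 0.64; 0 0 0 0 0 0 0.64; 0 0 0 0 0 0 0.64"

```text
clock: 17.8
tcp_pos: [0.5336, 0.1245, 0.2616]
orientation: [-0.697, -0.12, 0.119, 0.697]
contact_force: [-0.3, 0.0, -0.5]
width: 0.0697
```

```bash
python3 plan.py .5085 .1978 .240 .34 1 .64 0.6
python3 - <<'E'
from cell import eyes
import cv2
for n in("side",): cv2.imwrite(f"pics/{n}11.png",eyes.capture(n)["pixels"][:,:,::-1])
s=cv2.imread("pics/side11.png")[95:195,215:335];cv2.imwrite("pics/side11z.png",cv2.resize(s,None,fx=6,fy=6,interpolation=cv2.INTER_CUBIC))
E
```

```text
clk 17.80 p [0.5336 0.1245 0.2616] F [-0.3  0.  -0.5] w 0.0697
0.01 0.17 0.6 0 -0.001 0.002 0.64; 0.01 0.17 0.6 0 0 -0 0.64; 0 0.16 0.6 0 0 -0 0.64; 0.01 0.17 0.6 0 0 -0 0.64; 0 0.16 0.6 0 0 -0 0.64; 0 0.03 0.1 0 0 -0 0.64
```

View pics/side11z.png

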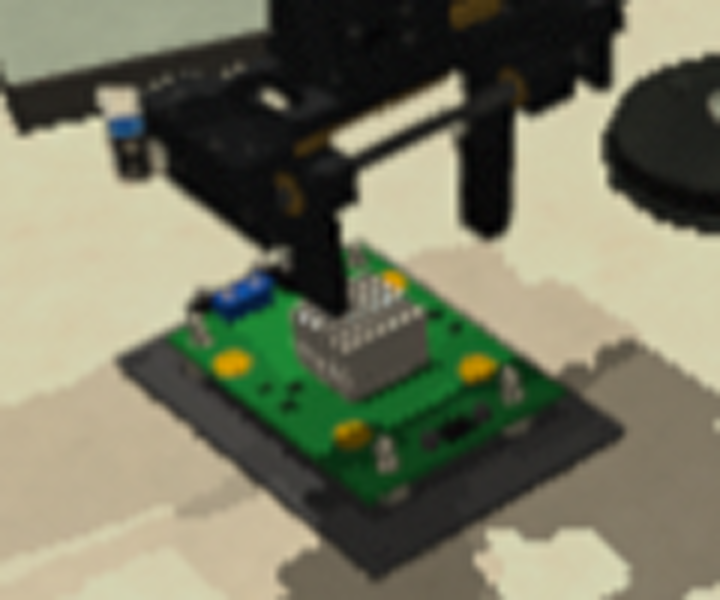

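Request:
move_arm --rows "0 0 0.4 0 0 0 0.64; 0.01 0 0.6 0 0 0 0.64; 0 0.05 0.6 0 0 0 0.64; 0.01 0.1 0.6 0 0 0 0.64; 0 0.1 0.4 0 0 0 0.64; 0 0.1 0.2 0 0 0 0.64; 0 0.1 0 0 0 0 0.64; 0 0 0 0 0 0 0.64"

```text
clock: 18.52
tcp_pos: [0.5063, 0.1951, 0.243]
orientation: [0.697, 0.116, -0.122, -0.697]
contact_force: [0.2, 0.1, 0.1]
width: 0.0722
```

```bash
python3 plan.py .5085 .1978 .198 .34 1 .64 0.4
```

```text
clk 18.52 p [0.5063 0.1951 0.243 ] F [0.2 0.1 0.1] w 0.0722
0.03 0.4 0.02 -0.001 -0.002 -0.008 0.64; 0.03 0.4 0.02 0 0 -0 0.64; 0.03 0.4 0.01 0 0 -0 0.64; 0.02 0.4 0.02 0 0 -0 0.64; 0.01 0.2 0 0 0 -0 0.64
```

Request:
move_arm --rows "0.04 0.3 0.03 0 -0.002 -0.008 0.64; 0.03 0.4 0.03 0 0 0 0.64; 0.03 0.4 0.01 0 0 0 0.64; 0.02 0.3 0 0 0 0 0.64; 0.01 0.2 0 0 0 0 0.64; 0 0.1 0 0 0 0 0.64; 0 0 0 0 0 0 0.64"

```text
clock: 19.1
tcp_pos: [0.5091, 0.1958, 0.1943]
orientation: [0.697, 0.118, -0.12, -0.697]
contact_force: [-0.4, 0.3, 0.4]
width: 0.0721
```

```bash
python3 plan.py .5085 .1978 .190 .34 1 .64 0.4
```

```text
clk 19.10 p [0.5091 0.1958 0.1943] F [-0.4  0.3  0.4] w 0.0721
0 0.17 0.08 -0 -0.002 -0.002 0.64
```

Request:
move_arm --rows "-0.02 0.08 0.05 0 0 -0.002 0.64; -0.01 0.08 0 0 0 0 0.64; -0.01 0.08 0 0 0 0 0.64"

```text
clock: 19.35
tcp_pos: [0.5084, 0.1967, 0.1903]
orientation: [-0.697, -0.118, 0.119, 0.697]
contact_force: [-9.6, -4.6, 27.7]
width: 0.072
```

Request:
move_arm --rows "-0.02 0.1 0 0 0 0 0.64; -0.02 0.11 0 0 0 0 0.64"

```text
clock: 19.52
tcp_pos: [0.5083, 0.1967, 0.1903]
orientation: [-0.697, -0.119, 0.119, 0.697]
contact_force: [-7.2, -2.9, 17.7]
width: 0.072
```

Same seated height (0.1903) at both ends. Lift clear and check.

Request:
move_arm --rows "0 -0.3 0 0 0 0 0.64; 0 -0.6 0 0 0 0 0.64; 0 -0.9 0 0 0 0 0.64; 0 -1 0 0 0 0 0.64; 0 -1 0 0 0 0 0.64; 0 -0.8 0 0 0 0 0.64; 0 -0.4 0 0 0 0 0.64; 0 0 0 0 0 0 0.64"

```text
clock: 20.18
tcp_pos: [0.5081, 0.197, 0.3248]
orientation: [-0.697, -0.121, 0.117, 0.697]
contact_force: [1.8, -0.2, 0.1]
width: 0.0719
```

Request:
move_arm --rows "-0.5 0 0.5 0 0 0 0.64; -0.9 0 0.9 0 0 0 0.64; -0.9 0 0.9 0 0 0 0.64; -0.9 0 0.9 0 0 0 0.64; -0.6 0 0.6 0 0 0 0.64; -0.2 0 0.2 0 0 0 0.64; 0 0 0 0 0 0 0.64; 0 0 0 0 0 0 0.64"

```text
clock: 20.85
tcp_pos: [0.3761, 0.2588, 0.3185]
orientation: [0.698, 0.12, -0.117, -0.697]
contact_force: [-0.4, 0.5, -0.1]
width: 0.072
```

Run:
```python
from cell import eyes,ctrl
import cv2
for n in("side","top"): cv2.imwrite(f"pics/{n}12.png",eyes.capture(n)["pixels"][:,:,::-1])
s=cv2.imread("pics/side12.png")[95:195,215:335];cv2.imwrite("pics/side12z.png",cv2.resize(s,None,fx=6,fy=6,interpolation=cv2.INTER_CUBIC))
s=cv2.imread("pics/top12.png")[160:250,205:315];cv2.imwrite("pics/top12z.png",cv2.resize(s,None,fx=6,fy=6,interpolation=cv2.INTER_CUBIC))
o=ctrl.observe();print(o["tcp_pos"],o["joint_velocities"].round(3),o["clock"])
```

```text
[0.37681154 0.25858383 0.31871211] [-0.013  0.002 -0.012 -0.002  0.002  0.002] 20.95
```

View pics/side12z.png

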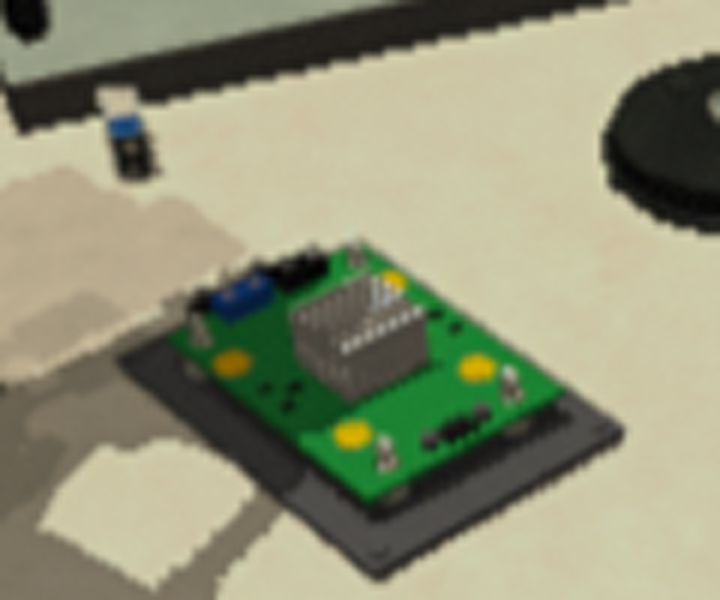

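View pics/side12.png

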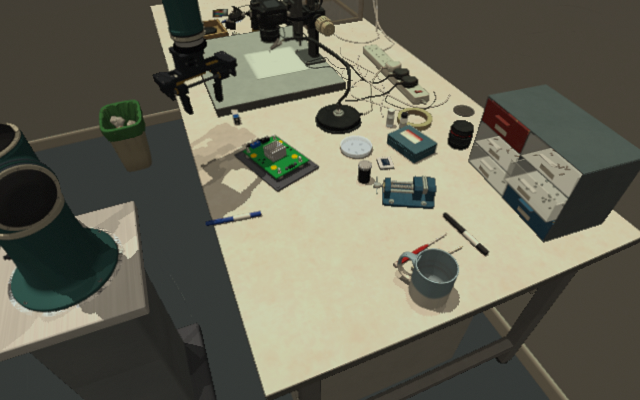

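Press spots in the zoomed view are at (232,364), (394,282, partly hidden), (352,434) and (477,369). I'll fit the pose from these.

Run:
```python
from fit import *
from cell import eyes,ctrl
s=eyes.capture("side"); i=[0,2,3]
uv=pix([(232,364),(352,434),(477,369)],215,95,6)
o=[(s,Z(PRESS[i],.004),uv)]
for z in (.020,.0215): print(z,*fit(o,(.52,.16,.34),z))
print(*fit(o,(.52,.16,.34),.02,True))
print(proj(s,W((.5212,.162,.3395),Z(PRESS,.024)))-np.vstack([uv[:1],pix([(394,282)],215,95,6),uv[1:]]))
print(ctrl.observe()["joint_velocities"].round(3))
ctrl.finish_job()
```

```text
0.02 [0.52159186 0.16190394 0.33276899] [[[-0.06, -0.18], [0.09, 0.2], [-0.04, -0.03]]]
0.0215 [0.52114791 0.16006634 0.33231782] [[[-0.1, -0.19], [0.09, 0.21], [0.01, -0.03]]]
[0.5221476  0.16424069 0.33340736 0.01809549] [[[-0.0, -0.15], [0.1, 0.18], [-0.1, -0.02]]]
[[-0.22338964 -0.07073841]
 [-0.94386607  0.21965253]
 [ 0.06975341  0.21313584]
 [-0.16961071 -0.09038183]]
[-0.005  0.001 -0.008  0.003  0.001  0.001]
the job is handed in; nothing more can be done
```

The board is mounted on the plate and the job is handed in. No verdict was reported, so what follows rests on my own checks.

- **What I did:** I gripped the board by its heat sink and laid it over the four posts with the plugs at the gland end. It was let go while still loose on the tips. I then pressed the gland-end pair of yellow spots and the narrow-end pair, one finger on each spot, and pressed the gland end once more. The highest press force I read was 33.5 N.
- **Height:** Both ends stopped at the same tool height, 190.3 mm against 190 mm expected when seated. They did not move further under 18–28 N.
- **Final picture:** All four post tips stand above the board's face. Three press spots lie within about 0.25 pixel (roughly 0.5 mm) of where a seated board should put them. The fourth, partly hidden behind the heat sink, is off by 0.95 pixel.
- **Disagreement:** With height left free, the final picture's fit put the underside at 18 mm instead of 20 mm. That fit uses one camera and three points, so I trusted the touch readings instead.
- **Surroundings:** The mug, film can, dish and marker pen look unmoved, though I judged this by eye only. The arm is clear of everything, and the clock stood at about 21 s of the 54 s allowed.

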